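# Put the forming stakes back in height order on the tool ledge

### The job

Put the four round-topped steel stakes back on the ledge, each standing upright in the middle of a leather pad of its own, in order of height: the tallest on the pad next to the doming block, stepping down to the shortest at the other end. Set each down gently rather than dropping it, knock none over on the way, and leave the glass jar standing where it is.

Things in the scene. Friction and masses are not known exactly. Their poses are not given: they have to be found in the camera images.
- stake_a: Forming stake, tallest and thickest of four, loose, upright: bright steel post 32 mm in diameter with a hemispherical top, on a dark round foot 58 mm in diameter, 8 mm thick, and a 4 mm collar (38 mm wide) above it; 120 mm tall over all, about 0.86 kg. The post is straight from 12 to 104 mm above the underside. Origin: centre of the foot's underside, z up.
- stake_b: Forming stake, second tallest of four, loose, upright: bright steel post 26 mm in diameter with a hemispherical top, on a dark round foot 52 mm in diameter, 8 mm thick, and a 4 mm collar (32 mm wide) above it; 100 mm tall over all, about 0.52 kg. The post is straight from 12 to 87 mm above the underside. Origin: centre of the foot's underside, z up.
- stake_c: Forming stake, third tallest of four, loose, upright: bright steel post 20 mm in diameter with a hemispherical top, on a dark round foot 46 mm in diameter, 8 mm thick, and a 4 mm collar (26 mm wide) above it; 80 mm tall over all, about 0.28 kg. The post is straight from 12 to 70 mm above the underside. Origin: centre of the foot's underside, z up.
- stake_d: Forming stake, shortest and thinnest of four, loose, upright: bright steel post 14 mm in diameter with a hemispherical top, on a dark round foot 40 mm in diameter, 8 mm thick, and a 4 mm collar (20 mm wide) above it; 60 mm tall over all, about 0.14 kg. The post is straight from 12 to 53 mm above the underside. Origin: centre of the foot's underside, z up.
- pad1: Brown leather disc, an end pad: number 1 of four alike in a row, centres 95 mm apart, numbered from the robot's left; 70 mm wide, 3 mm thick, fixed on the ledge (pale plank 560 x 80 x 15 mm on the bench, a strip 9 mm higher along its far edge). Origin: centre of its underside, 15 mm above the bench (its top: 18 mm). x away from the robot, y along the row towards pad1, z up.
- pad2: Brown leather disc, a middle pad: number 2 of four alike in a row, centres 95 mm apart, numbered from the robot's left; 70 mm wide, 3 mm thick, fixed on the ledge (pale plank 560 x 80 x 15 mm on the bench, a strip 9 mm higher along its far edge). Origin: centre of its underside, 15 mm above the bench (its top: 18 mm). x away from the robot, y along the row towards pad1, z up.
- pad3: Brown leather disc, a middle pad: number 3 of four alike in a row, centres 95 mm apart, numbered from the robot's left; 70 mm wide, 3 mm thick, fixed on the ledge (pale plank 560 x 80 x 15 mm on the bench, a strip 9 mm higher along its far edge). Origin: centre of its underside, 15 mm above the bench (its top: 18 mm). x away from the robot, y along the row towards pad1, z up.
- pad4: Brown leather disc, an end pad: number 4 of four alike in a row, centres 95 mm apart, numbered from the robot's left; 70 mm wide, 3 mm thick, fixed on the ledge (pale plank 560 x 80 x 15 mm on the bench, a strip 9 mm higher along its far edge). Origin: centre of its underside, 15 mm above the bench (its top: 18 mm). x away from the robot, y along the row towards pad1, z up.
- doming_block: Doming block: 50 mm steel cube with round hollows in its faces, fixed on the ledge at one end of the row, 97.5 mm from the nearest pad's centre; it may be at either end (a brown brush pot, 54 mm wide, with brushes about 125 mm tall, is at the other). Origin: centre of its underside.
- glass_jar: Bystander: closed green glass jar with a steel lid, 56 mm in diameter, 66 mm tall, about 0.22 kg, loose, standing among the stakes, to be left alone. Origin: centre of its underside, z up.
Not all that is in view belongs to the job. What is shaped like the stake_a but orange or red is not meant.

How it is judged (in metres and radians):
At the end, for the whole second after the job is handed in: Each stake stands on its own pad, foot resting on the leather (underside less than 9 mm above the pad's underside), its axis within 12 mm of the pad's centre, upright within 0.08 rad and at rest (under 20 mm/s), in falling order of height from the pad next to the doming block (((horizontal distance between doming_block and pad1 below 0.15 m and horizontal distance between stake_a and pad1 below 0.012 m and horizontal distance between stake_b and pad2 below 0.012 m and horizontal distance between stake_c and pad3 below 0.012 m and horizontal distance between stake_d and pad4 below 0.012 m and z of stake_a in the frame of pad1 below 0.009 m and z of stake_b in the frame of pad2 below 0.009 m and z of stake_c in the frame of pad3 below 0.009 m and z of stake_d in the frame of pad4 below 0.009 m) or (horizontal distance between doming_block and pad4 below 0.15 m and horizontal distance between stake_a and pad4 below 0.012 m and horizontal distance between stake_b and pad3 below 0.012 m and horizontal distance between stake_c and pad2 below 0.012 m and horizontal distance between stake_d and pad1 below 0.012 m and z of stake_a in the frame of pad4 below 0.009 m and z of stake_b in the frame of pad3 below 0.009 m and z of stake_c in the frame of pad2 below 0.009 m and z of stake_d in the frame of pad1 below 0.009 m)) and angle between each of stake_a, stake_b, stake_c, stake_d's own z axis and vertical below 0.08 rad and linear speed of each of stake_a, stake_b, stake_c, stake_d below 0.02 m/s); the robot touches nothing.
It fails at once if a stake is dropped or struck (moves faster than 0.45 m/s with its foot lower than 30 mm above the bench) ((height (world z) of stake_a below 0.03 m and linear speed of stake_a above 0.45 m/s) or (height (world z) of stake_b below 0.03 m and linear speed of stake_b above 0.45 m/s) or (height (world z) of stake_c below 0.03 m and linear speed of stake_c above 0.45 m/s) or (height (world z) of stake_d below 0.03 m and linear speed of stake_d above 0.45 m/s)).
It fails at once if a stake is knocked over (leans more than 0.5 rad) (angle between any of stake_a, stake_b, stake_c, stake_d's own z axis and vertical above 0.5 rad).
It fails at once if the glass jar is shifted by more than 20 mm or tipped by more than 0.3 rad (distance of glass_jar from where it was at the start of the episode above 0.02 m or angle between glass_jar's own z axis and vertical above 0.3 rad).
It also fails if it takes over 99 s, if anything falls off the work surface, if the arm or the gripper's body presses on something with over 40 N, if the wrist force passes 120 N, or if a joint passes its speed limit or range.

### The arm

A 6-joint arm with a two-finger parallel gripper is mounted at the origin on the work surface. World frame = base frame: x ahead of the robot, y to its left, z up, the work surface at z = 0. Lengths are in mm, angles in rad, forces in N, time in s.
With the tool pointing down it reaches from about 400 to 925 mm from the base axis. Payload 12.5 kg.
Tool frame: the origin (TCP) lies at the very end of the fingers, on their centre line; the grasp point (between the pads) lies 19 mm behind it; z points along the fingers, y is the line along which they close (so a half turn about z gives the same grasp; the last joint's range is limited). The gripper opens to 95 mm and grips with 3 to 60 N. Pads are 20 mm wide; open, the fingers measure 119 mm over their backs; the gripper's body (75 mm by 180 mm) begins 59 mm behind the grasp point.
Start: joints at [-1.337, 0.491, 1.559, -0, 1.092, -0.106], TCP at [208.335, -589.274, 214.661] pointing down, gripper open.
Joint ranges: [-3.1, 3.1], [-0.84, 2.19], [0.05, 2.79], [-1.13, 4.28], [0.06, 2.93], [-2.69, 2.69]. Speed limits (rad/s): [2.22, 2.22, 2.79, 3.14, 3.14, 3.14].

### API

Orientations are given as [roll, pitch, yaw] about the fixed x, y, z axes, in that order (R = Rz(yaw) Ry(pitch) Rx(roll)).
In Python, from cell import state, read_camera, camera_info, job_done gives the robot as it stands.
- The arm moves only by the shell command python3 -m handwheel 'ROWS'. ROWS is one flat JSON list of numbers that holds 1 to 5 rows one after another, with no inner brackets; each row has 5 numbers: dx, dy, dz in a scale on which 1.0 is 1000 mm, then a turn about the tool's z in normalised numbers (1 is 180 degrees), then the opening from 0.0 (shut) to 1.0 (fully open); each row is the pose to reach, as a shift and turn from the pose commanded when the command began, along the tool's axes at that moment; what a row does not reach only later rows make up. A row lasts 1/12 s, in which the tool goes at most 41.7 mm and 0.125 rad, less where a joint would pass 70% of its speed; a pose out of reach is approached as far as the arm can. The fingers move at their own pace and stop on an object; the grip force is fixed at half the most. Time passes only in rows, so rows that do not move let the fingers close. It prints the time, the measured TCP pose, the force, the opening and the grip force at its end. No shift or turn number may pass 1 either way. Input that does not fit is refused with a message, and nothing moves.
- state(): the state, without advancing time (a new reading comes with each control period).
- read_camera(name): name is "scene" or "top" or "wrist"; returns (picture, depth): 480x640x3 uint8, red, green, blue; 480x640 float32, mm along the optical axis (not along the pixel's ray), 0 where there is no reading.
- camera_info(name): a dict with "vertical_fov" (degrees; the focal length in pixels is half the picture's height over the tangent of half this angle, whatever the lens; pixels are square), "cx", "cy" (the principal point, pixels), "dist_coeffs" ([k1, k2, p1, p2, k3] as OpenCV has them; the pictures are not rectified), "origin" and "attitude" of the camera in the world. Camera axes: x right, y down, z forward; pixel columns grow to the right and rows downward; lengths in mm; the calibration is good to about 2 mm. A picture is of the moment at which its call begins: read the wrist's pose just before it. camera_info takes no time and is no camera call; for the wrist camera it gives the pose at the moment of the call.
- job_done(): hands the job in; it is judged then, once.
The state is a dict: "t": time; "joints": joint angles; "qvel": joint speeds; "tau": joint torques, N m; "eef_pos": TCP position; "tcp_rot": TCP orientation; "ft_force": force on the tool from outside, world axes, zero at the start; "moment": the same for the moment, N m; "opening": opening from 0.0 (shut) to 1.0 (fully open); "grip_force": force on a finger pad.
Only numpy, scipy, OpenCV 4.12 (cv2) and the standard library are available. Lean on these libraries where they do the work, as an engineer would, in place of code of your own. Each camera call takes 0.05 s, during which the arm holds its last target. There are 200 camera calls.

## Working session

There is one attempt and no reset: what is moved stays moved. The work goes in short steps, Python scripts to look and compute and a shell command to move; the robot and the scene stay as the last step left them, time stands still between calls to the robot, and variables do not carry over. Pictures are saved under pics/ and viewed, at most 14 in all, crops included, and the job is handed in when it is done.

```bash
ls; mkdir -p pics
python3 - <<'E'
from cell import *
import cv2
for n in ("scene","top","wrist"):
    i=camera_info(n); print(n,i)
    p,d=read_camera(n); cv2.imwrite(f"pics/{n}0.png",p[:,:,::-1]); 
    import numpy as np; np.save(f"pics/{n}0.npy",d)
print(state())
E
```

```text
pics
scene {'vertical_fov': 44.22520618480379, 'cx': 314.2343678609631, 'cy': 253.3738928054191, 'dist_coeffs': array([-0.06996775,  0.        ,  0.        ,  0.        ,  0.        ]), 'origin': array([1084.06210166, -313.66795535, 1016.06997413]), 'attitude': array([-2.55120431, -0.00609547,  0.92066316])}
top {'vertical_fov': 42.297390544741894, 'cx': 317.0003949625855, 'cy': 249.91922456667632, 'dist_coeffs': array([0.02460932, 0.        , 0.        , 0.        , 0.        ]), 'origin': array([ 440.07956038,  100.26022395, 1631.60028925]), 'attitude': array([-3.06462118, -0.00472823, -1.59884502])}
wrist {'vertical_fov': 59.164049284604395, 'cx': 316.5780164528512, 'cy': 235.6376071770644, 'dist_coeffs': array([-0.08369539,  0.        ,  0.        ,  0.        ,  0.        ]), 'origin': array([ 285.1160034 , -561.87625099,  384.06628638]), 'attitude': array([ 2.85099771e+00,  9.19547105e-07, -1.23096527e+00])}
{'t': 0.15, 'joints': array([-1.33658375e+00,  4.91393064e-01,  1.55929601e+00, -2.23623326e-05,
        1.09170727e+00, -1.05596213e-01]), 'qvel': array([-0.00125144, -0.00193078, -0.0024479 ,  0.00026693,  0.00085126,
        0.00048049]), 'tau': array([ 2.19246838e-03, -6.12895775e+01, -2.58278257e+01,  6.93231449e-02,
        4.73596179e-02, -8.05329205e-05]), 'eef_pos': array([ 208.29488316, -589.08555126,  214.2180383 ]), 'tcp_rot': array([-3.14079135e+00, -6.49832786e-05,  3.39819076e-01]), 'ft_force': array([-0.50902793, -0.07536015,  0.18283191]), 'moment': array([-0.04948038, -0.00515243, -0.00572118]), 'grip_force': 0.0, 'opening': 1.0003898068883965}
```

View pics/scene0.png

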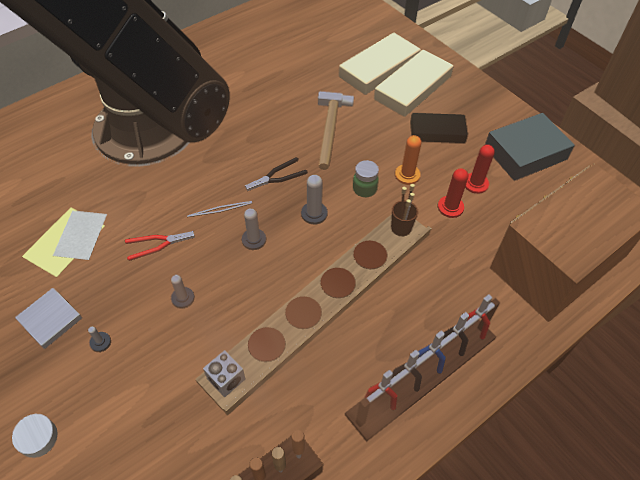

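View pics/top0.png

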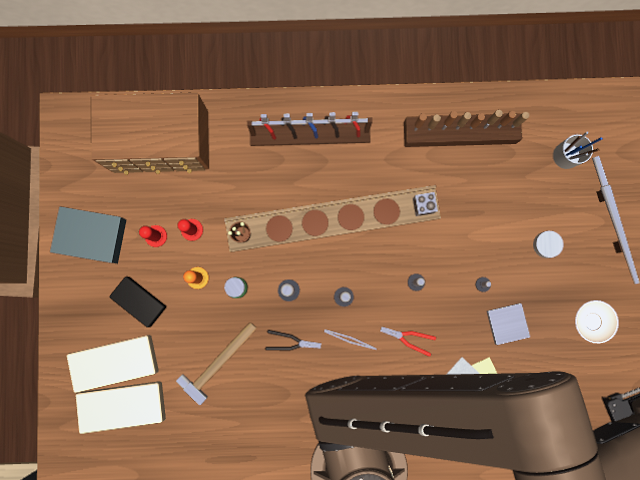

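The scene view shows these candidates, by pixel:

| Object | Pixel | Choice |
|---|---|---|
| Grey post | (314,197) | stake_a, tallest |
| Grey post | (252,228) | stake_b |
| Grey post | (180,291) | stake_c |
| Grey post | (98,338) | stake_d |
| Orange post | (411,160) | decoy |
| Red posts | (455,190), (482,168) | decoys |
| Green jar | (366,177) | bystander |

In the top view the stakes are at (289,290), (344,297), (416,282) and (484,284). The pads are at (279,229), (315,222), (350,216) and (387,211). The doming block at (426,203) is at the −y end, next to pad4. So a→pad4, b→pad3, c→pad2, d→pad1.

```bash
cat > h.py <<'E'
import numpy as np, cv2
from cell import *
from scipy.spatial.transform import Rotation as R
from scipy.optimize import least_squares
def cam(n):
    i=camera_info(n); f=240/np.tan(np.radians(i["vertical_fov"])/2)
    K=np.array([[f,0,i["cx"]],[0,f,i["cy"]],[0,0,1.]])
    return K,i["dist_coeffs"],np.array(i["origin"]),R.from_euler("xyz",i["attitude"]).as_matrix()
def rays(c,px):
    K,D,o,M=c
    u=cv2.undistortPoints(np.float64(px).reshape(-1,1,2),K,D)[:,0]
    return np.c_[u,np.ones(len(u))]@M.T      # depth-scaled rays
def plane(c,px,z):
    r=rays(c,px); return c[2]+r*((z-c[2][2])/r[:,2])[:,None]
def cloud(c,d):
    v,u=np.mgrid[:480,:640]; r=rays(c,np.c_[u.ravel(),v.ravel()])
    return (c[2]+r*d.reshape(-1,1)).reshape(480,640,3)
def tri(c1,p1,c2,p2):
    a=rays(c1,[p1])[0];b=rays(c2,[p2])[0]
    s=np.linalg.lstsq(np.c_[a,-b],c2[2]-c1[2],rcond=None)[0]
    A=c1[2]+s[0]*a;B=c2[2]+s[1]*b; return (A+B)/2,np.linalg.norm(A-B)
def circ(P,r):
    # P on visible circle of known radius
    return least_squares(lambda c:np.hypot(*(P-c).T)-r,P.mean(0),loss="soft_l1").x
E
python3 - <<'E'
from h import *
C={n:cam(n) for n in("top","scene")}
I={n:cv2.imread(f"pics/{n}0.png") for n in C}
W={n:cloud(C[n],np.load(f"pics/{n}0.npy")) for n in C}
# pads: brown mask, centroid onto z and across two views
pc={}
for n,seeds in(("top",[(279,229),(315,222),(350,216),(387,211)]),("scene",[(370,254),(338,282),(303,312),(267,344)])):
    hsv=cv2.cvtColor(I[n],cv2.COLOR_BGR2Lab).astype(int); pc[n]=[]
    for s in seeds:
        ref=np.median(hsv[s[1]-4:s[1]+5,s[0]-4:s[0]+5].reshape(-1,3),0)
        m=(np.abs(hsv-ref).max(2)<14).astype(np.uint8)
        m=cv2.morphologyEx(m,cv2.MORPH_OPEN,np.ones((3,3)))
        k,l,st,ce=cv2.connectedComponentsWithStats(m); j=l[s[1],s[0]]
        h=cv2.convexHull(np.argwhere(l==j)[:,::-1].astype(np.int32)); e=cv2.fitEllipse(h)
        pc[n].append(e[0]); print(n,s,st[j],np.round(e[0],1),np.round(e[1],1))
for i in range(4):
    print("pad",i+1,*[np.round(x,1) for x in tri(C["top"],pc["top"][i],C["scene"],pc["scene"][i])],
      [np.round(plane(C[n],[pc[n][i]],18)[0,:2],1) for n in C])
for k,s,h,rf,rp in(("a",(289,290),120,29,16),("b",(344,297),100,26,13),("c",(416,282),80,23,10),("d",(484,284),60,20,7),("jar",(236,288),66,28,28)):
    g=plane(C["top"],[s],h)[0]; print(k,"approx",np.round(g,1))
    for n in C:
        P=W[n].reshape(-1,3); P=P[np.hypot(*(P-g)[:,:2].T)<rf+15]; 
        q=P[P[:,2]>20]; print("  ",n,"n>20",len(q),"ztop",np.round(np.percentile(P[:,2],[1,30,99,100]),1),"xy hi",np.round(P[P[:,2]>h-rp*.6][:,:2].mean(0),1), "post circ",np.round(circ(q[q[:,2]<h-rp][:,:2],rp),1) if (q[:,2]<h-rp).sum()>5 else "")
E
```

```text
top (279, 229) [266 216  26  26 541] [278.9 228.3] [26.  26.1]
top (315, 222) [302 210  26  26 545] [314.6 222.3] [26.  26.3]
top (350, 216) [338 204  26  26 529] [350.4 216.7] [25.5 25.9]
top (387, 211) [374 199  26  25 529] [386.1 211.2] [25.5 26. ]
scene (370, 254) [354 241  33  28 742] [369.7 254.4] [28.2 33. ]
scene (338, 282) [321 268  34  30 827] [337.6 282.5] [30.5 34.4]
scene (303, 312) [286 297  36  32 921] [303.1 312.4] [32.4 36. ]
scene (267, 344) [ 248  327   37   35 1011] [266.2 344. ] [33.9 37.8]
pad 1 [623.8 187.   14.1] 1.1 [array([623.7, 187.2]), array([625.3, 184.6])]
pad 2 [636.9  92.8  14.8] 1.4 [array([636.9,  93.4]), array([638. ,  90.9])]
pad 3 [649.1  -1.4  14.4] 1.2 [array([ 6.49e+02, -6.00e-01]), array([650.4,  -3. ])]
pad 4 [661.3 -95.7  15. ] 1.1 [array([661.1, -94.8]), array([662.2, -96.8])]
a approx [460.6 160.6 120. ]
   top n>20 146 ztop [ -7.4  -0.4 122.1 125.3] xy hi [464.3 168. ] post circ [463.9 168.3]
   scene n>20 557 ztop [ -4.6   1.2 118.6 122.6] xy hi [465.7 163.8] post circ [462.5 166.4]
b approx [439.9  26.5 100. ]
   top n>20 96 ztop [ -9.3  -0.2 101.  104. ] xy hi [442.7  22.8] post circ [443.   22.1]
   scene n>20 370 ztop [ -4.6   0.3  99.2 103.7] xy hi [444.4  21.5] post circ [441.6  22.8]
c approx [ 472.3 -155.4   80. ]
   top n>20 75 ztop [-8.3 -0.4 80.5 85.5] xy hi [ 475.2 -168.3] post circ [ 475.4 -168.6]
   scene n>20 231 ztop [-4.8 -0.2 80.3 81.7] xy hi [ 476.1 -169.5] post circ [ 474.  -168.9]
d approx [ 462.9 -330.3   60. ]
   top n>20 41 ztop [-7.6 -0.3 58.6 65.1] xy hi [ 464.4 -341.5] post circ [ 465.  -342.5]
   scene n>20 129 ztop [-4.2 -0.  59.3 62.2] xy hi [ 464.9 -343.4] post circ [ 463.5 -343.3]
jar approx [470.1 295.9  66. ]
   top n>20 384 ztop [-8.5  0.1 72.  75.3] xy hi [474.1 301.6] post circ [474.7 303.9]
   scene n>20 672 ztop [-4.7  1.8 68.  71.1] xy hi [476.7 297.5] post circ [472.5 301.5]
```

Both views agree on the positions:
- Stakes: a ≈ (463.5,167), b ≈ (442.5,22), c ≈ (475,-169), d ≈ (464,-343).
- Stake heights measured at 120/100/80/60.
- Pad tops triangulate to about 15 mm, against 18 mm nominal.

Next I'll turn the tool so its y is world +x, and head over.

Units first: shifts go in shares of 1000 mm and turns go in shares of 180 degrees. So 162 mm is 0.162, -73 mm is -0.073, -0.62 rad is -0.1974.

```bash
python3 -m handwheel '[0.162, -0.073, 0, -0.1974, 1, 0.162, -0.073, 0, -0.1974, 1, 0.162, -0.073, 0, -0.1974, 1, 0.162, -0.073, 0, -0.1974, 1, 0.162, -0.073, 0, -0.1974, 1]'
python3 -m handwheel '[0.174, 0.034, 0, -0.1945, 1, 0.174, 0.034, 0, -0.1945, 1, 0.174, 0.034, 0, -0.1945, 1, 0.174, 0.034, 0, -0.1945, 1, 0.174, 0.034, 0, -0.1945, 1]'
python3 - <<'E'
from h import *
s=state();print(s["t"],s["eef_pos"],s["tcp_rot"],s["joints"])
I=[cv2.imread(f"pics/{n}0.png") for n in("scene","top")]
a=cv2.resize(I[0][150:320,150:440],None,fx=2.4,fy=2.4); cv2.imwrite("pics/crop1.png",a)
E
```

```text
t: 0.57
eef_pos: [339.6, -462.8, 214.7]
tcp_rot: [-3.141, -0.001, 0.969]
ft_force: [0.0, 0.1, 0.6]
opening: 1.0
grip_force: 0.0
t: 0.98
eef_pos: [467.4, -339.7, 214.6]
tcp_rot: [3.141, -0.001, 1.58]
ft_force: [0.4, -0.0, -0.2]
opening: 1.004
grip_force: 0.0
0.9833 [ 467.38105905 -339.71037327  214.57215159] [ 3.14111244e+00 -6.53684234e-04  1.58017748e+00] [-7.43196257e-01  4.23844691e-01  1.67748490e+00  9.33682346e-04
  1.04035954e+00 -7.53049648e-01]
```

View pics/crop1.png

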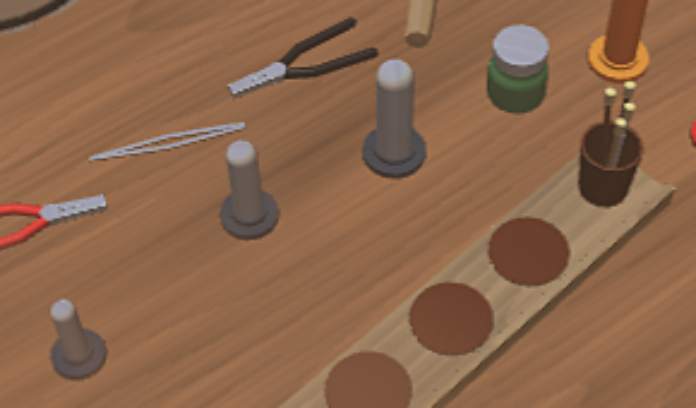

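The crop shows the steel-grey stakes a (395,115), b (245,190) and c (75,335), all on dark feet. The orange one and the jar are clearly different. Next I'll move along to stake_a, with wrist looks on the way.

```bash
cat >> h.py <<'E'
def wl(tag):
    c=cam("wrist"); p,d=read_camera("wrist"); cv2.imwrite(f"pics/w_{tag}.png",p[:,:,::-1]); np.savez(f"pics/w_{tag}.npz",d=d,K=c[0],D=c[1],o=c[2],M=c[3]); return c,p,d
E
for i in 1; do :; done
python3 -m handwheel '[0.169, 0, 0, 0, 1, 0.169, 0, 0, 0, 1, 0.169, 0, 0, 0, 1, 0.169, 0, 0, 0, 1, 0.169, 0, 0, 0, 1]' | tail -6 | head -2
python3 -c "from h import *; wl('c')"
python3 -m handwheel '[0.169, 0, 0, 0, 1, 0.169, 0, 0, 0, 1, 0.169, 0, 0, 0, 1, 0.169, 0, 0, 0, 1, 0.169, 0, 0, 0, 1]' | head -2
python3 -c "from h import *; wl('b')"
python3 -m handwheel '[0.169, 0, 0, 0, 1, 0.169, 0, 0, 0, 1, 0.169, 0, 0, 0, 1, 0.169, 0, 0, 0, 1, 0.169, 0, 0, 0, 1]' | head -3
python3 - <<'E'
from h import *
wl('a'); s=state(); print(s["eef_pos"],s["tcp_rot"])
for t in "cba":
    z=np.load(f"pics/w_{t}.npz"); c=(z["K"],z["D"],z["o"],z["M"]); W=cloud(c,z["d"]); P=W[z["d"]>0]
    print(t,np.round(z["o"]),np.round(P.min(0)),np.round(P.max(0)))
    for k,g,h,rp,rf in(("a",(463.5,167),120,16,29),("b",(442.5,22.3),100,13,26),("c",(474.7,-168.7),80,10,23)):
        r=np.hypot(*(P[:,:2]-g).T); Q=P[(r<rf+12)]; q=Q[(Q[:,2]>20)&(Q[:,2]<h-rp)]; f=Q[(Q[:,2]>h-rp*.5)]
        if len(q)>30: print(" ",k,len(q),np.round(circ(q[:,:2],rp),1),"top",np.round(np.percentile(Q[:,2],99.),1))
cv2.imwrite("pics/wm.png",cv2.hconcat([cv2.resize(cv2.imread(f"pics/w_{t}.png"),(400,300)) for t in "ba"]))
E
```

```text
t: 1.4
eef_pos: [463.5, -169.1, 214.6]
t: 1.87
eef_pos: [464.1, -1.2, 214.7]
t: 2.33
eef_pos: [465.1, 167.2, 214.5]
tcp_rot: [3.141, -0.001, 1.573]
[465.0317213  165.2171464  214.35847771] [3.14141050e+00 1.98124518e-05 1.57385513e+00]
c [464. -88. 385.] [ 127. -446.   -4.] [808.  15. 336.]
  c 273 [ 475.  -166.9] top 334.1
b [464.  80. 385.] [ 127. -280.   -4.] [809. 183. 337.]
  a 587 [463.7 167.3] top 73.8
  b 364 [442.5  24.1] top 334.6
a [465. 248. 385.] [ 129. -110.   -4.] [811. 351. 336.]
  a 806 [463.5 167.4] top 333.9
  b 404 [442.4  24. ] top 99.9
```

View pics/wm.png

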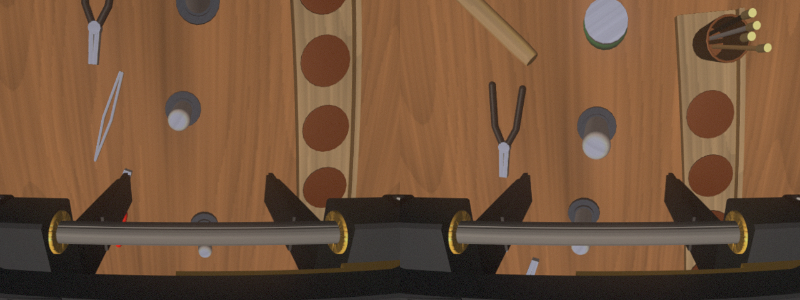

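The wrist view confirms stake_a right under the gripper, the jar well clear, and all four pads and the brush pot visible. I'll descend and grasp.

To row units: 150 mm is 0.15, 120 mm is 0.12.

```bash
python3 -m handwheel '[0.001, -0.001, 0.03, 0, 1, 0.001, -0.001, 0.06, 0, 1, 0.001, -0.001, 0.09, 0, 1, 0.001, -0.001, 0.12, 0, 1, 0.001, -0.001, 0.15, 0, 1]' | head -4
python3 -m handwheel '[0, 0, 0, 0, 0, 0, 0, 0, 0, 0, 0, 0, 0, 0, 0, 0, 0, 0, 0, 0, 0, 0, 0, 0, 0]'
python3 -m handwheel '[0, 0, 0, 0, 0, 0, 0, 0, 0, 0, 0, 0, 0, 0, 0, 0, 0, 0, 0, 0, 0, 0, 0, 0, 0]'
python3 - <<'E'
from h import *
T={}
def pads(t):
    z=np.load(f"pics/w_{t}.npz"); c=(z["K"],z["D"],z["o"],z["M"]); I=cv2.imread(f"pics/w_{t}.png"); W=cloud(c,z["d"])
    lab=cv2.cvtColor(I,cv2.COLOR_BGR2Lab).astype(int); out={}
    for i,g in enumerate([(624.3,186.2),(637.3,92.3),(649.6,-1.6),(661.7,-95.8)]):
        q=(np.r_[g,18]-c[2])@c[3]; 
        px=cv2.projectPoints(q.reshape(1,3),np.zeros(3),np.zeros(3),c[0],c[1])[0].ravel()
        u,v=px.astype(int)
        if not(25<u<615 and 25<v<360): continue
        ref=np.median(lab[v-6:v+7,u-6:u+7].reshape(-1,3),0); m=(np.abs(lab-ref).max(2)<14).astype(np.uint8)
        m=cv2.morphologyEx(m,cv2.MORPH_OPEN,np.ones((5,5))); k,l,st,ce=cv2.connectedComponentsWithStats(m); j=l[v,u]
        if st[j][1]<3 or st[j][0]<3: continue
        e=cv2.fitEllipse(cv2.convexHull(np.argwhere(l==j)[:,::-1].astype(np.int32)))
        out[i+1]=e[0]; print(t,i+1,st[j][2:],np.round(plane(c,[e[0]],18)[0],1),"depth z",np.round(np.median(W[l==j],0),1)); 
    return c,out
R_={t:pads(t) for t in "cba"}
for A,B in("cb","ba"):
    for i in set(R_[A][1])&set(R_[B][1]): print("tri",A,B,i,*[np.round(x,1) for x in tri(R_[A][0],R_[A][1][i],R_[B][0],R_[B][1][i])])
E
```

```text
t: 2.8
eef_pos: [464.3, 162.4, 63.3]
tcp_rot: [3.141, 0.0, 1.569]
ft_force: [0.7, 0.1, 0.4]
t: 3.22
eef_pos: [464.3, 164.4, 66.2]
tcp_rot: [3.139, -0.0, 1.571]
ft_force: [0.3, 0.2, -0.1]
opening: 0.706
grip_force: 0.0
t: 3.63
eef_pos: [463.4, 164.6, 64.7]
tcp_rot: [3.141, 0.0, 1.571]
ft_force: [0.7, 1.0, -0.8]
opening: 0.361
grip_force: 0.0
c 4 [  76   81 4823] [660.9 -94.5  18. ] depth z [660.9 -94.4  17.8]
b 2 [  79   82 5105] [636.6  93.9  18. ] depth z [636.7  93.8  17.8]
b 3 [  74   74 4272] [6.488e+02 2.000e-01 1.800e+01] depth z [6.488e+02 2.000e-01 1.790e+01]
b 4 [  69   64 3233] [661.1 -93.6  18. ] depth z [659.4 -91.8  18. ]
a 1 [  76   77 4549] [624.4 188.6  18. ] depth z [624.4 188.7  17.9]
a 2 [  70   67 3694] [636.7  94.9  18. ] depth z [636.7  95.   18. ]
tri c b 4 [662.  -94.5  16.1] 0.2
tri b a 2 [637.7  94.   15.7] 0.1
```

To row units: -65 mm is -0.065, -45 mm is -0.045.

```bash
python3 -m handwheel '[0, 0, 0, 0, 0, 0, 0, 0, 0, 0, 0, 0, 0, 0, 0, 0, 0, 0, 0, 0]'
python3 -m handwheel '[0, 0, -0.004, 0, 0, 0, 0, -0.012, 0, 0, 0, 0, -0.025, 0, 0, 0, 0, -0.045, 0, 0, 0, 0, -0.065, 0, 0]'
```

```text
t: 3.97
eef_pos: [463.3, 164.6, 64.7]
tcp_rot: [-3.141, 0.0, 1.571]
ft_force: [-0.8, 0.5, 2.6]
opening: 0.332
grip_force: 30.0
t: 4.38
eef_pos: [462.8, 164.4, 130.1]
tcp_rot: [-3.14, 0.001, 1.571]
ft_force: [0.4, 0.6, -7.4]
opening: 0.334
grip_force: 30.0
```

To row units: -94 mm is -0.094, 71 mm is 0.071.

```bash
python3 -m handwheel '[-0.008, 0.006, 0, 0, 0, -0.024, 0.018, 0, 0, 0, -0.046, 0.035, 0, 0, 0, -0.07, 0.053, 0, 0, 0, -0.094, 0.071, 0, 0, 0]' | head -2
python3 -m handwheel '[-0.024, 0.018, 0, 0, 0, -0.048, 0.036, 0, 0, 0, -0.072, 0.054, 0, 0, 0, -0.094, 0.071, 0, 0, 0, -0.11, 0.083, 0, 0, 0]' | head -2
python3 -m handwheel '[-0.016, 0.012, 0, 0, 0, -0.03, 0.0225, 0, 0, 0, -0.042, 0.0315, 0, 0, 0, -0.051, 0.039, 0, 0, 0, -0.0577, 0.0435, 0, 0, 0]' | head -2
python3 -m handwheel '[0, 0, 0, 0, 0, 0, 0, 0, 0, 0]'
python3 - <<'E'
from h import *
c,p,d=wl('pa'); W=cloud(c,d); P=W[d>0]
Q=P[np.hypot(*(P[:,:2]-(661,-94.3)).T)<40]; print(np.round(np.percentile(Q[:,2],[1,10,50,90]),1))
E
```

```text
t: 4.8
eef_pos: [534.8, 69.1, 128.9]
t: 5.22
eef_pos: [618.3, -42.2, 128.4]
t: 5.63
eef_pos: [661.2, -98.5, 128.4]
t: 5.8
eef_pos: [660.4, -97.1, 129.0]
tcp_rot: [-3.14, -0.0, 1.571]
ft_force: [-0.6, 0.4, -8.5]
opening: 0.334
grip_force: 30.0
[ 14.7  72.4 224.5 245.2]
```

View pics/w_pa.png

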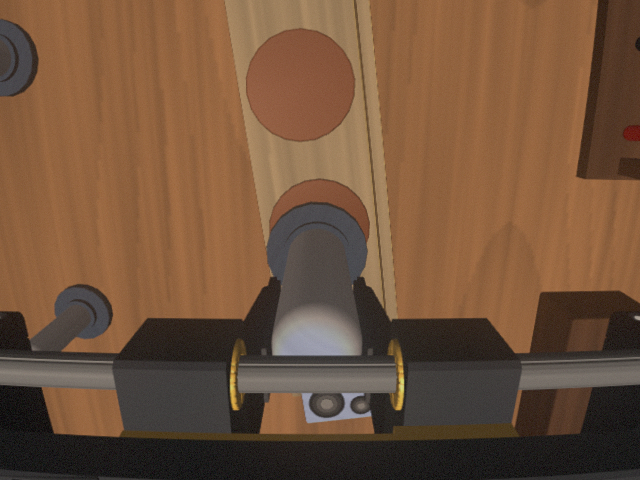

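The picture shows stake_a upright in the grip, foot at (318,250), over pad4 at (320,225). I'll lower it, ending in small steps while watching the force.

To row units: 41 mm is 0.041, 36 mm is 0.036.

```bash
python3 -m handwheel '[0, 0, 0.01, 0, 0, 0, 0, 0.02, 0, 0, 0, 0, 0.029, 0, 0, 0, 0, 0.036, 0, 0, 0, 0, 0.041, 0, 0]' | sed -n '2,4p'
python3 -m handwheel '[0, 0, 0.001, 0, 0, 0, 0, 0.002, 0, 0, 0, 0, 0.003, 0, 0, 0, 0, 0.003, 0, 0]'| sed -n '2,4p'
python3 -m handwheel '[0, 0, 0.0007, 0, 0, 0, 0, 0.0014, 0, 0, 0, 0, 0.0014, 0, 0]'| sed -n '2,4p'
```

```text
eef_pos: [660.4, -96.8, 87.0]
tcp_rot: [-3.14, -0.0, 1.571]
ft_force: [-0.9, -1.0, -8.7]
eef_pos: [661.0, -97.2, 85.8]
tcp_rot: [3.141, 0.0, 1.571]
ft_force: [-0.4, 0.1, -8.4]
eef_pos: [660.9, -97.2, 84.3]
tcp_rot: [3.141, 0.0, 1.571]
ft_force: [0.7, 0.1, -9.2]
```

To row units: 1 mm is 0.001, 0.5 mm is 0.0005.

```bash
python3 -m handwheel '[0, 0, 0.0005, 0, 0, 0, 0, 0.001, 0, 0, 0, 0, 0.001, 0, 0]'| sed -n '2,4p'
python3 -m handwheel '[0, 0, 0.0005, 0, 0, 0, 0, 0.001, 0, 0, 0, 0, 0.001, 0, 0]'| sed -n '2,4p'
```

```text
eef_pos: [660.9, -97.1, 83.2]
tcp_rot: [-3.142, 0.0, 1.571]
ft_force: [0.5, 0.2, -8.9]
eef_pos: [661.0, -97.2, 82.7]
tcp_rot: [3.141, 0.0, 1.571]
ft_force: [-2.2, -0.1, -2.1]
```

To row units: -109.6 mm is -0.1096, -109 mm is -0.109.

```bash
python3 -m handwheel '[0, 0, 0, 0, 1, 0, 0, 0, 0, 1, 0, 0, 0, 0, 1, 0, 0, 0, 0, 1, 0, 0, 0, 0, 1]'| sed -n '2,6p'
python3 -m handwheel '[0, 0, -0.005, 0, 1, 0, 0, -0.02, 0, 1, 0, 0, -0.04, 0, 1, 0, 0, -0.065, 0, 1, 0, 0, -0.09, 0, 1]'| sed -n '2,6p'
python3 -m handwheel '[0.015, -0.027, 0, 0, 1, 0.03, -0.054, 0, 0, 1, 0.045, -0.081, 0, 0, 1, 0.06, -0.109, 0, 0, 1, 0.06, -0.109, 0, 0, 1]'| sed -n '2,2p'
python3 -m handwheel '[0.015, -0.027, 0, 0, 1, 0.03, -0.054, 0, 0, 1, 0.045, -0.081, 0, 0, 1, 0.059, -0.1096, 0, 0, 1, 0.059, -0.1096, 0, 0, 1]'| sed -n '2,2p'
python3 -m handwheel '[0, 0, 0, 0, 1]'| sed -n '1,3p'
python3 - <<'E'
from h import *
c,p,d=wl('a2'); P=cloud(c,d)[d>0]
g=(661,-94.3);Q=P[(np.hypot(*(P[:,:2]-g).T)<45)&(P[:,2]<160)]; q=Q[(Q[:,2]>40)&(Q[:,2]<120)]
print(len(q), q.size and circ(q[:,:2],16))
C=cam("top");p,d=read_camera("top");P=cloud(C,d)[d>0];Q=P[np.hypot(*(P[:,:2]-g).T)<40];q=Q[(Q[:,2]>35)]
print(len(q),np.round(q.mean(0),1),circ(q[:,:2],16),np.percentile(Q[:,2],99))
C=cam("scene");p,d=read_camera("scene");P=cloud(C,d)[d>0];Q=P[np.hypot(*(P[:,:2]-g).T)<40];q=Q[(Q[:,2]>40)&(Q[:,2]<122)]
print(len(q),circ(q[:,:2],16),np.percentile(Q[:,2],99));cv2.imwrite("pics/s2.png",p[:,:,::-1])
E
```

```text
eef_pos: [661.2, -97.2, 82.5]
tcp_rot: [3.141, 0.0, 1.571]
ft_force: [-0.1, 0.6, 0.5]
opening: 0.63
grip_force: 0.0
eef_pos: [660.7, -97.1, 173.3]
tcp_rot: [-3.141, -0.0, 1.571]
ft_force: [-0.2, 0.2, 0.7]
opening: 0.965
grip_force: 0.0
eef_pos: [547.6, -34.9, 172.8]
eef_pos: [437.9, 23.6, 172.5]
t: 9.1
eef_pos: [441.9, 22.3, 173.0]
tcp_rot: [3.14, 0.0, 1.572]
0 0
208 [657.  -92.1 112.7] [661.577972   -96.27129331] 139.87890853548498
377 [660.44317591 -95.44367297] 137.3683978202771
```

View pics/s2.png

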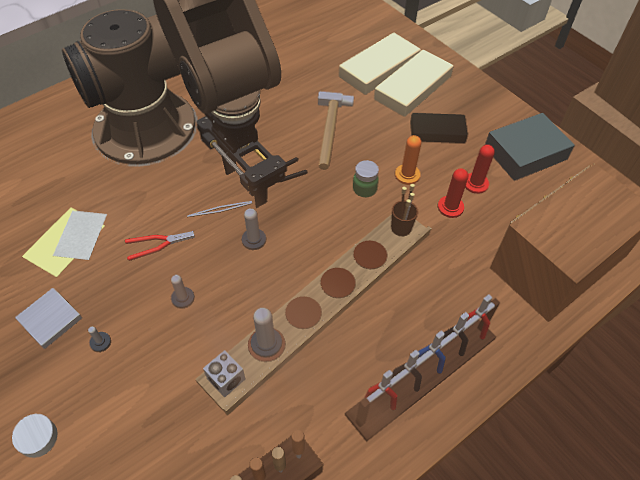

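Stake_a stands on pad4 at scene (265,335), nothing is disturbed, and the measured centre is within about 1 mm of the pad's. Next is stake_b.

To row units: 128 mm is 0.128, 110 mm is 0.11.

```bash
python3 -m handwheel '[0, 0, 0.028, 0, 1, 0, 0, 0.056, 0, 1, 0, 0, 0.084, 0, 1, 0, 0, 0.11, 0, 1, 0, 0, 0.128, 0, 1]' | sed -n '2,2p'
python3 -m handwheel '[0, 0, 0, 0, 0, 0, 0, 0, 0, 0, 0, 0, 0, 0, 0, 0, 0, 0, 0, 0, 0, 0, 0, 0, 0]'| sed -n '2,6p'
python3 -m handwheel '[0, 0, 0, 0, 0, 0, 0, 0, 0, 0, 0, 0, 0, 0, 0, 0, 0, 0, 0, 0, 0, 0, 0, 0, 0]'| sed -n '2,6p'
python3 -m handwheel '[0, 0, 0, 0, 0, 0, 0, 0, 0, 0, 0, 0, 0, 0, 0, 0, 0, 0, 0, 0, 0, 0, 0, 0, 0]'| sed -n '2,6p'
```

```text
eef_pos: [442.6, 21.4, 42.0]
eef_pos: [443.0, 21.7, 45.2]
tcp_rot: [3.14, 0.0, 1.571]
ft_force: [-0.1, -0.8, 0.9]
opening: 0.705
grip_force: 0.0
eef_pos: [442.4, 21.9, 44.3]
tcp_rot: [3.141, 0.0, 1.571]
ft_force: [0.1, -0.3, 0.8]
opening: 0.356
grip_force: 0.0
eef_pos: [442.4, 21.8, 44.2]
tcp_rot: [3.141, 0.0, 1.571]
ft_force: [0.2, 1.0, 1.4]
opening: 0.268
grip_force: 30.0
```

To row units: -52 mm is -0.052, -40 mm is -0.04.

```bash
python3 -m handwheel '[0, 0, -0.004, 0, 0, 0, 0, -0.012, 0, 0, 0, 0, -0.025, 0, 0, 0, 0, -0.04, 0, 0, 0, 0, -0.052, 0, 0]'| sed -n '2,6p'
python3 -m handwheel '[-0.001, 0.008, 0, 0, 0, -0.003, 0.025, 0, 0, 0, -0.006, 0.048, 0, 0, 0, -0.009, 0.075, 0, 0, 0, -0.012, 0.103, 0, 0, 0]' | sed -n '2p'
python3 -m handwheel '[-0.004, 0.03, 0, 0, 0, -0.007, 0.057, 0, 0, 0, -0.009, 0.079, 0, 0, 0, -0.011, 0.094, 0, 0, 0, -0.012, 0.104, 0, 0, 0]' | sed -n '2p'
python3 -m handwheel '[0, 0, 0.006, 0, 0, 0, 0, 0.013, 0, 0, 0, 0, 0.02, 0, 0, 0, 0, 0.026, 0, 0, 0, 0, 0.03, 0, 0]' | sed -n '2,4p'
python3 -m handwheel '[0, 0, 0.001, 0, 0, 0, 0, 0.002, 0, 0, 0, 0, 0.002, 0, 0]'| sed -n '2,4p'
```

```text
eef_pos: [442.1, 21.9, 97.4]
tcp_rot: [-3.141, 0.0, 1.571]
ft_force: [0.2, -0.3, -5.6]
opening: 0.27
grip_force: 30.0
eef_pos: [546.4, 9.7, 95.8]
eef_pos: [650.9, -2.5, 95.0]
eef_pos: [648.4, -2.0, 64.9]
tcp_rot: [-3.14, -0.0, 1.571]
ft_force: [0.6, 0.3, -5.7]
eef_pos: [649.3, -2.1, 64.3]
tcp_rot: [3.141, 0.0, 1.571]
ft_force: [-0.7, 0.6, -5.3]
```

Contact is expected near TCP z 62.3.

```bash
python3 -m handwheel '[0, 0, 0.0005, 0, 0, 0, 0, 0.001, 0, 0, 0, 0, 0.001, 0, 0]'| sed -n '2,4p'
python3 -m handwheel '[0, 0, 0.0005, 0, 0, 0, 0, 0.001, 0, 0, 0, 0, 0.001, 0, 0]'| sed -n '2,4p'
```

```text
eef_pos: [649.4, -2.1, 63.4]
tcp_rot: [3.141, 0.0, 1.571]
ft_force: [-0.1, -0.8, -4.9]
eef_pos: [649.4, -2.2, 62.3]
tcp_rot: [3.141, 0.0, 1.571]
ft_force: [0.2, -0.1, -4.9]
```

To row units: 0.7 mm is 0.0007, 0.4 mm is 0.0004.

```bash
python3 -m handwheel '[0, 0, 0.0004, 0, 0, 0, 0, 0.0007, 0, 0, 0, 0, 0.0007, 0, 0]'| sed -n '2,4p'
```

```text
eef_pos: [649.4, -2.1, 62.3]
tcp_rot: [3.141, 0.0, 1.571]
ft_force: [-3.2, 0.4, 4.8]
```

To row units: -92 mm is -0.092, -87.6 mm is -0.0876.

```bash
python3 -m handwheel '[0, 0, 0, 0, 1, 0, 0, 0, 0, 1, 0, 0, 0, 0, 1, 0, 0, 0, 0, 1, 0, 0, 0, 0, 1]'| sed -n '2,6p'
python3 -m handwheel '[0, 0, -0.005, 0, 1, 0, 0, -0.02, 0, 1, 0, 0, -0.04, 0, 1, 0, 0, -0.065, 0, 1, 0, 0, -0.092, 0, 1]'| sed -n '2,5p'
python3 -m handwheel '[-0.021, -0.022, 0, 0, 1, -0.042, -0.044, 0, 0, 1, -0.063, -0.066, 0, 0, 1, -0.083, -0.087, 0, 0, 1, -0.083, -0.087, 0, 0, 1]'| sed -n '2p'
python3 -m handwheel '[-0.021, -0.022, 0, 0, 1, -0.042, -0.044, 0, 0, 1, -0.063, -0.066, 0, 0, 1, -0.0836, -0.0876, 0, 0, 1, -0.0836, -0.0876, 0, 0, 1]'| sed -n '2p'
python3 -m handwheel '[0, 0, 0, 0, 1]'| sed -n '1,3p'
python3 - <<'E'
from h import *
for n in("top","scene"):
    C=cam(n);p,d=read_camera(n);P=cloud(C,d)[d>0]
    for k,g,h,r in(("b",(649.4,-1),100,13),("a",(661,-95.5),120,16)):
        Q=P[np.hypot(*(P[:,:2]-g).T)<38];q=Q[(Q[:,2]>35)&(Q[:,2]<18+h-r)]
        print(n,k,len(q),np.round(circ(q[:,:2],r),1),np.percentile(Q[:,2],99.5))
E
```

```text
eef_pos: [649.4, -2.2, 61.4]
tcp_rot: [3.141, 0.0, 1.571]
ft_force: [0.8, -0.1, -0.4]
opening: 0.562
grip_force: 0.0
eef_pos: [648.9, -2.1, 154.2]
tcp_rot: [-3.14, -0.0, 1.571]
ft_force: [0.0, -0.6, 0.5]
opening: 0.913
eef_pos: [559.4, -87.5, 154.1]
eef_pos: [472.2, -170.8, 153.9]
t: 15.33
eef_pos: [474.5, -169.5, 154.1]
tcp_rot: [3.141, 0.0, 1.568]
top b 44 [649.9  -1.6] 119.85152115825508
top a 80 [661.4 -95.8] 141.05097676343527
scene b 269 [648.7  -1. ] 117.68471819102722
scene a 398 [660.4 -95.5] 139.16780921999313
```

stake_b is placed within about 1 mm. Next is stake_c.

To row units: 124 mm is 0.124, 108 mm is 0.108.

```bash
python3 -m handwheel '[0, 0, 0.028, 0, 1, 0, 0, 0.056, 0, 1, 0, 0, 0.084, 0, 1, 0, 0, 0.108, 0, 1, 0, 0, 0.124, 0, 1]' | sed -n '2,2p'
python3 -m handwheel '[0, 0, 0, 0, 0, 0, 0, 0, 0, 0, 0, 0, 0, 0, 0, 0, 0, 0, 0, 0, 0, 0, 0, 0, 0]'| sed -n '2p'
python3 -m handwheel '[0, 0, 0, 0, 0, 0, 0, 0, 0, 0, 0, 0, 0, 0, 0, 0, 0, 0, 0, 0, 0, 0, 0, 0, 0]'| sed -n '2p'
python3 -m handwheel '[0, 0, 0, 0, 0, 0, 0, 0, 0, 0, 0, 0, 0, 0, 0, 0, 0, 0, 0, 0, 0, 0, 0, 0, 0]'| sed -n '2,6p'
```

```text
eef_pos: [475.1, -167.6, 27.4]
eef_pos: [475.3, -168.9, 30.6]
eef_pos: [474.7, -168.8, 29.6]
eef_pos: [474.7, -168.8, 29.5]
tcp_rot: [3.142, 0.0, 1.571]
ft_force: [-0.0, 0.8, 0.4]
opening: 0.204
grip_force: 30.0
```

To row units: -55 mm is -0.055, -40 mm is -0.04.

```bash
python3 -m handwheel '[0, 0, -0.004, 0, 0, 0, 0, -0.012, 0, 0, 0, 0, -0.025, 0, 0, 0, 0, -0.04, 0, 0, 0, 0, -0.055, 0, 0]'| sed -n '2,6p'
python3 -m handwheel '[0.01, 0, 0, 0, 0, 0.03, 0, 0, 0, 0, 0.058, 0, 0, 0, 0, 0.088, 0, 0, 0, 0, 0.118, 0, 0, 0, 0]' | sed -n '2p'
python3 -m handwheel '[0.028, 0.01, 0, 0, 0, 0.052, 0.028, 0, 0, 0, 0.072, 0.05, 0, 0, 0, 0.088, 0.074, 0, 0, 0, 0.104, 0.098, 0, 0, 0]' | sed -n '2p'
python3 -m handwheel '[0.014, 0.022, 0, 0, 0, 0.024, 0.04, 0, 0, 0, 0.032, 0.053, 0, 0, 0, 0.037, 0.061, 0, 0, 0, 0.039, 0.0642, 0, 0, 0]' | sed -n '2p'
python3 -m handwheel '[0, 0, 0.006, 0, 0, 0, 0, 0.014, 0, 0, 0, 0, 0.022, 0, 0, 0, 0, 0.029, 0, 0, 0, 0, 0.033, 0, 0]' | sed -n '2,4p'
python3 -m handwheel '[0, 0, 0.001, 0, 0, 0, 0, 0.002, 0, 0, 0, 0, 0.002, 0, 0]'| sed -n '2,4p'
```

```text
eef_pos: [474.5, -168.6, 85.5]
tcp_rot: [-3.141, -0.0, 1.571]
ft_force: [0.2, -0.1, -3.1]
opening: 0.209
grip_force: 30.0
eef_pos: [474.0, -49.1, 84.2]
eef_pos: [572.9, 55.4, 84.1]
eef_pos: [637.1, 93.4, 83.8]
eef_pos: [636.1, 91.8, 50.1]
tcp_rot: [-3.14, 0.0, 1.57]
ft_force: [-0.3, 0.0, -3.2]
eef_pos: [636.9, 92.2, 49.5]
tcp_rot: [3.142, 0.0, 1.571]
ft_force: [-0.5, -0.5, -3.7]
```

To row units: 1 mm is 0.001, 0.5 mm is 0.0005.

```bash
python3 -m handwheel '[0, 0, 0.0005, 0, 0, 0, 0, 0.001, 0, 0, 0, 0, 0.001, 0, 0]'| sed -n '2,4p'
python3 -m handwheel '[0, 0, 0.0005, 0, 0, 0, 0, 0.001, 0, 0, 0, 0, 0.001, 0, 0]'| sed -n '2,4p'
```

```text
eef_pos: [637.0, 92.3, 48.7]
tcp_rot: [3.141, 0.0, 1.571]
ft_force: [-1.2, -0.2, -1.8]
eef_pos: [637.0, 92.3, 47.5]
tcp_rot: [3.141, 0.0, 1.571]
ft_force: [0.6, -0.1, -2.4]
```

To row units: 0.7 mm is 0.0007, 0.4 mm is 0.0004.

```bash
python3 -m handwheel '[0, 0, 0.0004, 0, 0, 0, 0, 0.0007, 0, 0, 0, 0, 0.0007, 0, 0]'| sed -n '2,4p'
```

```text
eef_pos: [637.0, 92.3, 47.5]
tcp_rot: [3.141, 0.0, 1.571]
ft_force: [-2.4, -0.6, 5.8]
```

To row units: -170 mm is -0.17, -130 mm is -0.13.

```bash
python3 -m handwheel '[0, 0, 0, 0, 1, 0, 0, 0, 0, 1, 0, 0, 0, 0, 1, 0, 0, 0, 0, 1, 0, 0, 0, 0, 1]'| sed -n '2,6p'
python3 -m handwheel '[0, 0, -0.005, 0, 1, 0, 0, -0.02, 0, 1, 0, 0, -0.04, 0, 1, 0, 0, -0.065, 0, 1, 0, 0, -0.092, 0, 1]'| sed -n '2,5p'
python3 -m handwheel '[-0.025, -0.033, 0, 0, 1, -0.05, -0.066, 0, 0, 1, -0.075, -0.098, 0, 0, 1, -0.1, -0.13, 0, 0, 1, -0.1, -0.13, 0, 0, 1]'| sed -n '2p'
python3 -m handwheel '[-0.038, -0.01, 0, 0, 1, -0.076, -0.02, 0, 0, 1, -0.114, -0.03, 0, 0, 1, -0.148, -0.0428, 0, 0, 1, -0.17, -0.0428, 0, 0, 1]'| sed -n '2p'
python3 -m handwheel '[-0.038, 0, 0, 0, 1, -0.076, 0, 0, 0, 1, -0.114, 0, 0, 0, 1, -0.148, 0, 0, 0, 1, -0.1653, 0, 0, 0, 1]'| sed -n '2p'
python3 -m handwheel '[0, 0, 0, 0, 1, 0, 0, 0, 0, 1]'| sed -n '1,3p'
python3 - <<'E'
from h import *
C=cam("wrist");print(np.round(C[2]))
for n in("top","scene","wrist"):
    C=cam(n);p,d=read_camera(n);P=cloud(C,d)[d>0]
    for k,g,h,r,z in(("c",(637,92.5),80,10,18),("b",(649.4,-1),100,13,18),("d",(464.2,-343),60,7,0)):
        Q=P[np.hypot(*(P[:,:2]-g).T)<30];q=Q[(Q[:,2]>z+15)&(Q[:,2]<z+h-r)]
        if len(q)>8: print(n,k,len(q),np.round(circ(q[:,:2],r),1),np.percentile(Q[:,2],99.5))
E
```

```text
eef_pos: [636.9, 92.2, 46.7]
tcp_rot: [3.142, 0.0, 1.571]
ft_force: [-0.4, -0.2, -0.2]
opening: 0.498
grip_force: 0.0
eef_pos: [636.5, 92.2, 139.5]
tcp_rot: [-3.14, 0.0, 1.571]
ft_force: [1.5, -0.3, 0.8]
opening: 0.851
eef_pos: [501.9, -10.0, 139.1]
eef_pos: [462.6, -180.1, 139.2]
eef_pos: [464.2, -346.8, 139.2]
t: 22.43
eef_pos: [463.9, -343.4, 138.7]
tcp_rot: [-3.141, -0.0, 1.569]
[ 465. -262.  309.]
top c 33 [637.   92.7] 100.0604068405833
top b 47 [649.8  -1.6] 120.15699632524387
top d 33 [ 465.7 -342.6] 458.000002563318
scene c 164 [636.3  93.1] 99.02739725321244
scene b 277 [648.7  -0.9] 118.52603840220715
scene d 93 [ 463.1 -343.2] 455.7257806502221
wrist d 291 [ 464.4 -341.6] 258.1178092050618
```

To row units: 118 mm is 0.118, 104 mm is 0.104.

```bash
python3 -m handwheel '[0, 0, 0.028, 0, 1, 0, 0, 0.056, 0, 1, 0, 0, 0.084, 0, 1, 0, 0, 0.104, 0, 1, 0, 0, 0.118, 0, 1]' | sed -n '2,2p'
python3 -m handwheel '[0, 0, 0, 0, 0, 0, 0, 0, 0, 0, 0, 0, 0, 0, 0, 0, 0, 0, 0, 0, 0, 0, 0, 0, 0]'| sed -n '2p'
python3 -m handwheel '[0, 0, 0, 0, 0, 0, 0, 0, 0, 0, 0, 0, 0, 0, 0, 0, 0, 0, 0, 0, 0, 0, 0, 0, 0]'| sed -n '2p'
python3 -m handwheel '[0, 0, 0, 0, 0, 0, 0, 0, 0, 0, 0, 0, 0, 0, 0, 0, 0, 0, 0, 0, 0, 0, 0, 0, 0]'| sed -n '2,6p'
```

```text
eef_pos: [463.9, -341.4, 19.2]
eef_pos: [464.5, -343.2, 22.0]
eef_pos: [464.1, -343.1, 20.9]
eef_pos: [464.1, -343.1, 20.8]
tcp_rot: [-3.142, 0.0, 1.571]
ft_force: [0.1, 0.4, -0.5]
opening: 0.144
grip_force: 30.0
```

To row units: -55 mm is -0.055, -40 mm is -0.04.

```bash
python3 -m handwheel '[0, 0, -0.004, 0, 0, 0, 0, -0.012, 0, 0, 0, 0, -0.025, 0, 0, 0, 0, -0.04, 0, 0, 0, 0, -0.055, 0, 0]'| sed -n '2,6p'
python3 -m handwheel '[0.01, 0, 0, 0, 0, 0.03, 0, 0, 0, 0, 0.058, 0, 0, 0, 0, 0.088, 0, 0, 0, 0, 0.118, 0, 0, 0, 0]' | sed -n '2p'
python3 -m handwheel '[0.03, 0, 0, 0, 0, 0.06, 0, 0, 0, 0, 0.09, 0, 0, 0, 0, 0.12, 0, 0, 0, 0, 0.15, 0, 0, 0, 0]' | sed -n '2p'
python3 -m handwheel '[0.03, 0, 0, 0, 0, 0.06, 0, 0, 0, 0, 0.09, 0, 0, 0, 0, 0.114, 0.006, 0, 0, 0, 0.134, 0.02, 0, 0, 0]' | sed -n '2p'
python3 - <<'E'
from h import *
C=cam("scene");d=np.load("pics/scene0.npy");P=cloud(C,d)[d>0];D=np.load("pics/top0.npy");T=cloud(cam("top"),D)[D>0]
for Q in(P,T):
    q=Q[(np.hypot(*(Q[:,:2]-(612,283)).T)<70)&(Q[:,2]>60)]; print(len(q),np.round(q.min(0)),np.round(q.max(0)),np.round(np.percentile(q[:,1],2)))
E
```

```text
eef_pos: [464.0, -343.0, 76.9]
tcp_rot: [-3.141, -0.0, 1.571]
ft_force: [0.3, -0.5, -1.7]
opening: 0.14
grip_force: 30.0
eef_pos: [463.5, -223.2, 75.5]
eef_pos: [463.3, -73.1, 75.6]
eef_pos: [482.1, 61.3, 75.6]
457 [587. 254.  60.] [639. 308. 142.] 258.0
169 [587. 259.  60.] [639. 310. 143.] 260.0
```

Brushes start at y ≥ 254 and the gripper's edge will be at about 224, so it's clear.

Units first: shifts go in shares of 1000 mm and turns go in shares of 180 degrees. So 104 mm is 0.104, 100 mm is 0.1.

```bash
python3 -m handwheel '[0.022, 0.02, 0, 0, 0, 0.044, 0.042, 0, 0, 0, 0.065, 0.064, 0, 0, 0, 0.084, 0.086, 0, 0, 0, 0.1, 0.104, 0, 0, 0]' | sed -n '2p'
python3 -m handwheel '[0.01, 0.014, 0, 0, 0, 0.018, 0.024, 0, 0, 0, 0.023, 0.031, 0, 0, 0, 0.0273, 0.0362, 0, 0, 0, 0.0273, 0.0362, 0, 0, 0]' | sed -n '2p'
python3 -m handwheel '[0, 0, 0.006, 0, 0, 0, 0, 0.014, 0, 0, 0, 0, 0.022, 0, 0, 0, 0, 0.029, 0, 0, 0, 0, 0.033, 0, 0]' | sed -n '2,4p'
python3 -m handwheel '[0, 0, 0.001, 0, 0, 0, 0, 0.002, 0, 0, 0, 0, 0.002, 0, 0]'| sed -n '2,4p'
python3 -m handwheel '[0, 0, 0.0004, 0, 0, 0, 0, 0.0008, 0, 0, 0, 0, 0.0008, 0, 0]'| sed -n '2,4p'
```

```text
eef_pos: [588.6, 161.0, 75.4]
eef_pos: [624.4, 186.9, 75.4]
eef_pos: [623.6, 185.8, 41.3]
tcp_rot: [-3.14, 0.0, 1.57]
ft_force: [0.4, 0.7, -1.5]
eef_pos: [624.4, 186.2, 40.7]
tcp_rot: [3.142, 0.0, 1.571]
ft_force: [-1.0, 0.6, -1.7]
eef_pos: [624.4, 186.3, 40.2]
tcp_rot: [3.141, 0.0, 1.571]
ft_force: [-0.2, -0.4, -0.7]
```

To row units: 1 mm is 0.001, 0.5 mm is 0.0005.

```bash
python3 -m handwheel '[0, 0, 0.0005, 0, 0, 0, 0, 0.001, 0, 0, 0, 0, 0.001, 0, 0]'| sed -n '2,4p'
python3 -m handwheel '[0, 0, 0.0004, 0, 0, 0, 0, 0.0006, 0, 0, 0, 0, 0.0006, 0, 0]'| sed -n '2,4p'
```

```text
eef_pos: [624.3, 186.2, 39.0]
tcp_rot: [-3.142, 0.0, 1.571]
ft_force: [0.3, -0.1, -1.5]
eef_pos: [624.3, 186.3, 38.8]
tcp_rot: [3.141, 0.0, 1.571]
ft_force: [-2.7, -1.6, 4.3]
```

Contact. I'll open, retreat straight up, then back away.

To row units: -150 mm is -0.15, -120 mm is -0.12.

```bash
python3 -m handwheel '[0, 0, 0, 0, 1, 0, 0, 0, 0, 1, 0, 0, 0, 0, 1, 0, 0, 0, 0, 1, 0, 0, 0, 0, 1]'| sed -n '2,6p'
python3 -m handwheel '[0, 0, -0.005, 0, 1, 0, 0, -0.025, 0, 1, 0, 0, -0.05, 0, 1, 0, 0, -0.085, 0, 1, 0, 0, -0.12, 0, 1]'| sed -n '2,4p'
python3 -m handwheel '[-0.01, -0.038, 0, 0, 1, -0.02, -0.076, 0, 0, 1, -0.03, -0.114, 0, 0, 1, -0.04, -0.15, 0, 0, 1, -0.04, -0.15, 0, 0, 1]'| sed -n '2p'
python3 -m handwheel '[0, 0, 0, 0, 1, 0, 0, 0, 0, 1, 0, 0, 0, 0, 1]'| sed -n '1,4p'
python3 - <<'E'
from h import *
for n in("top","scene"):
    C=cam(n);p,d=read_camera(n);P=cloud(C,d)[d>0]; cv2.imwrite(f"pics/{n}9.png",p[:,:,::-1])
    for k,g,h,r,z in(("a",(661,-95.5),120,16,18),("b",(649.4,-1),100,13,18),("c",(637,92.5),80,10,18),("d",(624.4,186.5),60,7,18),("jar",(474,302),66,28,0)):
        Q=P[np.hypot(*(P[:,:2]-g).T)<r+18];q=Q[(Q[:,2]>z+18)&(Q[:,2]<z+h-(r if k!='jar' else 5))]
        if len(q)>8: print(n,k,len(q),np.round(circ(q[:,:2],r),1),np.percentile(Q[:,2],99.5))
E
```

```text
eef_pos: [624.3, 186.2, 38.3]
tcp_rot: [-3.142, 0.0, 1.571]
ft_force: [0.7, -0.4, -0.5]
opening: 0.431
grip_force: 0.0
eef_pos: [623.9, 186.2, 159.5]
tcp_rot: [-3.14, 0.0, 1.571]
ft_force: [-0.4, -1.0, -0.5]
eef_pos: [467.9, 145.1, 158.6]
t: 29.67
eef_pos: [475.5, 146.5, 158.6]
tcp_rot: [3.14, -0.0, 1.571]
ft_force: [0.4, -0.4, -0.0]
top a 78 [661.5 -96. ] 140.5214022134969
top b 48 [649.8  -1.7] 122.74839612939522
top c 23 [637.4  93.3] 101.06892470104928
top d 14 [624.9 188.5] 79.13687784112079
top jar 106 [475.2 304.7] 73.43142283480898
scene a 400 [660.4 -95.5] 138.42215533202446
scene b 267 [648.8  -0.9] 118.46497480145783
scene c 150 [636.2  93. ] 98.27235548260842
scene d 72 [623.2 186.8] 77.5756628997592
scene jar 346 [471.2 302.5] 68.83168594754491
```

View pics/scene9.png

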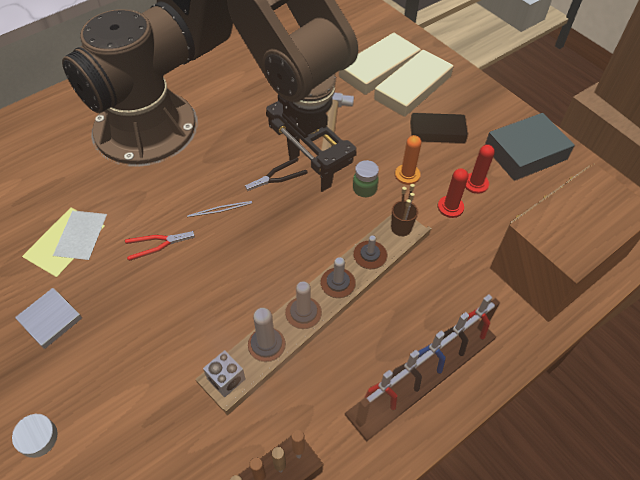

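All four stakes stand centred on their pads, from a (265,335) next to the doming block to d (371,250). The jar is untouched and the arm is clear.

```bash
python3 -c "
from cell import *
print(job_done())"
```

```text
the job is handed in; nothing more can be done
None
```

The job is handed in at about 30 s of robot time: all four stakes stand upright on their own pads, tallest next to the doming block, about 1–2 mm off centre by the last camera check, and the jar was left where it stood.

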